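# Slide the plate carrier home and bolt it

### The arm

A 6-joint arm with a two-finger parallel gripper is mounted at the origin on a cart in front of the work surface, level with it; the furniture and walls round the work are solid. World frame = base frame: x ahead of the robot, y to its left, z up, the work surface at z = 0. Lengths are in m, angles in rad, forces in N, time in s.
With the tool pointing down it reaches from about 0.35 to 0.975 m from the base axis. Payload 4.9 kg.
Tool frame: the origin (TCP) lies at the very end of the fingers, on their centre line; the grasp point (between the pads) lies manip.grip_point_offset behind it (manip.grip_point_offset is the distance from the TCP to the grasp point, in m); z points along the fingers, y is the line along which they close (so a half turn about z gives the same grasp; the last joint's range is limited). The gripper opens to 85 mm and grips with 20 to 120 N. Pads are 22 mm wide; open, the fingers measure 114 mm over their backs; the gripper's body (76 mm by 85 mm) begins 54 mm behind the grasp point. The pads swing forward as they close: fully open they stand 13 mm farther back than shut.
Start: joints at [1.065, 0.053, 1.613, -0, 1.476, -0.119], TCP at [0.236, 0.579, 0.231] pointing down, gripper open.
Joint ranges: [-3.01, 3.01], [-1.01, 2.22], [0.06, 2.58], [-1.02, 4.17], [0.09, 2.62], [-3.14, 3.14]. Speed limits (rad/s): [2.57, 2.57, 3.14, 3.14, 3.14, 3.14].

### API

Orientations are given as a unit quaternion [w, x, y, z].
In Python, from plant import manip gives the robot as it stands.
- The arm moves only by the shell command python3 -m crank 'ROWS' [OPENING]. ROWS is JSON, a list of rows, each an object of numbers: "x", "y", "z": the shift along the tool's x, y, z in cm; "turn": the turn about the tool's z in rad. In form: [{"x": .., "y": .., "z": .., "turn": ..}, ...]. A call has 1 to 5 rows; each row shifts and turns the commanded pose from where the row before left it, along the tool's axes as they then stand; what a row does not reach is not made up. A row lasts 1/10 s, in which the tool goes at most 50 mm and 8.59 degrees, less where a joint would pass 70% of its speed; a pose out of reach is approached as far as the arm can. A call with a gripper value outside its range is refused whole. OPENING is the opening in per cent of the stroke, from 0 (shut) to 100 (fully open), set as the call begins (- or left out, the last holds). The fingers move at their own pace and stop on an object; the grip force is fixed at half the most. Time passes only in rows, so rows that do not move let the fingers close. It gives the time, the measured TCP pose, the force, the opening and the grip force at its end, in the units of the state.
- manip.state(): the state, without advancing time (a new reading comes with each control period).
- manip.grab_frame(name): name is "side" or "top" or "wrist"; returns (picture, depth): 420x560x3 uint8, red, green, blue; 420x560 float32, m along the optical axis (not along the pixel's ray), 0 where there is no reading.
- manip.camera_model(name): a dict with "mtx" (3x3 intrinsics, pixels), "k1" (the pictures are not rectified: a ray, as slopes to the right and down, at radius r is drawn at 1 + k1 r^2 times it, then the intrinsics apply), "world_to_cam" (4x4, takes a point from world to camera coordinates). Camera axes: x right, y down, z forward; pixel columns grow to the right and rows downward; lengths in m; the calibration is good to about 2 mm. A picture is of the moment at which its call begins: read the wrist's pose just before it. camera_model takes no time and is no camera call; for the wrist camera it gives the pose at the moment of the call.
- manip.job_done(): hands the job in; it is judged then, once.
The state is a dict: "time": time; "joint_pos": joint angles; "joint_vel": joint speeds; "joint_efforts": joint torques, N m; "tool_pos": TCP position; "tool_rot": TCP orientation; "contact_force": force on the tool from outside, world axes, zero at the start; "ft_torque": the same for the moment, N m; "gripper_width": opening from 0.0 (shut) to 1.0 (fully open); "grasp_force": force on a finger pad.
Only numpy, scipy, OpenCV 4.12 (cv2) and the standard library are available. Lean on these libraries where they do the work, as an engineer would, in place of code of your own. Each camera call takes 0.05 s, during which the arm holds its last target. There are 200 camera calls.

### The job

With a fingertip against its yellow end wall, slowly and gently push the carrier with the white well plate along the rail bed until you feel it drop into its locating notches, then push the red knob to slide the lock bolt fully shut over the carrier's edge. Push only: do not lift or tip the carrier, keep off the plate, which must stay in its nest, and leave the other things on the desk where they are.

Things in the scene. Friction and masses are not known exactly. Their poses are not given: they have to be found in the camera images.
- rail_bed: Fixed aluminium rail bed, 370 mm long (its x -190 to 180), 136 wide. Origin on the desk under its middle; x: the way the carrier is pushed (roughly robot's left, yaw varies); y: towards the robot; z up. White rail tops at z = 16; blue side fences, y = +-59.5 to +-65.5, tops z = 24; blue end stop at x = 172, z up to 30, is 37 beyond the home of the carrier's leading edge.
- notch_home (a point): Point on the rail bed where the carrier's origin is when home (+-2 mm along the rails): x = 60, y = 0, z = 10 mm in the rail bed's frame. The feet are then in the four orange notches, 6 mm deep, 16 long: inner pair at x = 120, y = +-35, outer pair at x = 0, y = +-51.5.
- carrier: Loose steel board, 0.5 to 0.75 kg, 150 mm long (x -75 to 75, along the rail bed's x), 116 wide, 6 thick, on four feet 7 high, 12 long; origin under its middle at the feet's undersides: 16 above the desk while sliding, 10 when dropped in. Slides with 1 to 3 N, then stops dead in the notches: push at 50 mm/s or less and stop at about 6 N, for a fast push jolts it too hard.
- push_face (a point): Middle of the outer face of the yellow push wall across the carrier's trailing end, 75 mm behind the carrier's origin and 21 above the feet's undersides. The face looks along the carrier's -x, is 100 wide and reaches 9 above and 8 below this point; under it follows 6 mm of board edge. Nothing but the low rails lies behind it.
- plate: White 96-well plate lying loose in the carrier's black nest, 86 mm wide, 128 long, 14 high; origin at the middle of its underside, 13 mm above the carrier's origin; its long y axis lies along the carrier's x axis.
- bolt_knob (a point): Top centre of the lock bolt's red upright knob, 15 mm across, z = 31.5 to 53.5 above the desk; at x = 30 in the rail bed's frame, y = 105 open, y = 80 shut. Push it from its outer (robot) side along the rail bed's -y. Its steel bar (z 25.5 to 31.5) then passes over the home carrier's edge; a carrier not dropped in blocks it.
- bolt_housing (a point): Middle of the top of the grey bolt housing on the rail bed's robot side: a block at x 10 to 50, y 65.5 to 130 mm in the rail bed's frame, whose steel guides reach z = 33; keep fingertips above that when pushing the knob.
- bolt_bar (a joint): Travel of the lock bolt in m: 0 open, 0.025 fully shut against its stop; needs about 2 N and stays where it is left.
- tip_rack: Bystander: blue box of pipette tips with a clear lid, 90x120x67, at the left (sizes in mm); origin at the middle of its underside. Leave it alone.
- timer: Bystander: white bench timer, 37x64x60, at the right (sizes in mm); origin at the middle of its underside. Leave it alone.
- stain: Bystander: brownish reagent bottle with a black cap, 46 across and 85 high, at the right (sizes in mm); origin at the middle of its underside. Leave it alone.
- weight: Bystander: brass calibration weight, 30 across and 48 high, at the right (sizes in mm); origin at the middle of its underside. Leave it alone.
- tray: Bystander: orange divided vial tray, empty, 60x108x26, at the left (sizes in mm); origin at the middle of its underside. Leave it alone.
- dish: Bystander: flat amber Petri dish, 84 across and 6 high, at the left (sizes in mm); origin at the middle of its underside. Leave it alone.

How it is judged:
On the way, in this order (a step that is already met when the one before it is completed fails the run):
1. the carrier has dropped into its notches, with the bolt still open (z of carrier in the frame of rail_bed between 0.007 and 0.0125 m and x of carrier in the frame of rail_bed between 0.055 and 0.065 m and angle between carrier's own z axis and vertical below 0.03 rad and value of joint bolt_bar below 0.012 m), for 0.2 s.
2. the lock bolt is shut over the seated carrier (z of carrier in the frame of rail_bed between 0.007 and 0.0125 m and x of carrier in the frame of rail_bed between 0.055 and 0.065 m and angle between carrier's own z axis and vertical below 0.03 rad and value of joint bolt_bar above 0.021 m), for 0.2 s.
At the end, for the whole second after the job is handed in: The carrier sits level in its notches (origin 55 to 65 mm along the rail bed's x, 7 to 12.5 mm above the desk, tilted less than 0.03 rad), the lock bolt is shut by more than 21 of its 25 mm, the plate lies in its nest (within 5 mm of the carrier's centre) and all is at rest (all of step 2 and horizontal distance between plate and carrier below 0.005 m and z of plate in the frame of carrier below 0.017 m and linear speed of each of carrier, plate below 0.02 m/s); the robot touches nothing.
It fails at once if the carrier is lifted off the rails or tipped (z of carrier in the frame of rail_bed above 0.026 m or angle between carrier's own z axis and vertical above 0.12 rad).
It fails at once if the plate leaves its nest in the carrier (horizontal distance between plate and carrier above 0.008 m or z of plate in the frame of carrier above 0.021 m).
It fails at once if the plate is touched hard by the robot (over 3 N) (contact force between any of the arm, the fingers and plate above 3 N).
It fails at once if the carrier is pushed with more than 60 N (contact force between any of the arm, the fingers and carrier above 60 N).
It fails at once if a bystander is moved by more than 20 mm (distance of any of tip_rack, timer, stain, weight, tray, dish from where it was at the start of the episode above 0.02 m).
It also fails if it takes over 48 s, if anything falls off the work surface, if the arm or the gripper's body presses on something with over 40 N, if the wrist force passes 120 N, or if a joint passes its speed limit or range.

## Working session

There is one attempt and no reset: what is moved stays moved. The work goes in short steps, Python scripts to look and compute and a shell command to move; the robot and the scene stay as the last step left them, time stands still between calls to the robot, and variables do not carry over. Pictures are saved under pics/ and viewed, at most 10 in all, crops included, and the job is handed in when it is done.

```bash
mkdir -p pics; cat > h.py <<'E'
import numpy as np, cv2
from plant import manip
def grab(n,tag):
    m=manip.camera_model(n); p,d=manip.grab_frame(n)
    cv2.imwrite(f'pics/{tag}.png',p[:,:,::-1]); np.savez(f'{tag}.npz',p=p,d=d,K=m['mtx'],k1=m['k1'],T=m['world_to_cam']); return p,d,m
def load(tag):
    z=np.load(f'{tag}.npz'); return z['p'],z['d'],dict(mtx=z['K'],k1=float(z['k1']),world_to_cam=z['T'])
def rays(uv,m):
    K=np.array(m['mtx']);k=float(m['k1'])
    uv=np.asarray(uv,float).reshape(-1,2)
    q=np.c_[(uv[:,0]-K[0,2])/K[0,0],(uv[:,1]-K[1,2])/K[1,1]]
    s=q.copy()
    for _ in range(20): s=q/(1+k*(s**2).sum(1,keepdims=True))
    return np.c_[s,np.ones(len(s))]
def onplane(uv,m,z):
    T=np.array(m['world_to_cam']);R=T[:3,:3];t=T[:3,3];c=-R.T@t
    d=rays(uv,m)@R; return c+d*((z-c[2])/d[:,2])[:,None]
def fromdepth(uv,dep,m):
    T=np.array(m['world_to_cam']);R=T[:3,:3];t=T[:3,3]
    return (rays(uv,m)*np.asarray(dep).reshape(-1,1)-t)@R
E
python3 - <<'E'
from h import *
s=manip.state();print(s['time'],s['tool_pos'],s['tool_rot'],s['contact_force'],manip.grip_point_offset)
a=grab('top','top0')[0];b=grab('side','side0')[0]
for n in('top','side'):
    T=np.array(manip.camera_model(n)['world_to_cam']);print(n,-T[:3,:3].T@T[:3,3],T[2,:3])
E
```

```text
0.0 [0.23550216 0.57825466 0.23006757] [-2.86467166e-04  1.92220594e-01  9.81351205e-01 -9.86277648e-04] [-0.26597477 -0.01537158 -1.17703461] 0.0187
top [0.24534162 0.03514231 1.32155211] [ 0.20619141 -0.01763281 -0.97835279]
side [-0.0078578  -0.86618202  1.01903992] [ 0.37050835  0.63380398 -0.67898165]
```

View pics/top0.png

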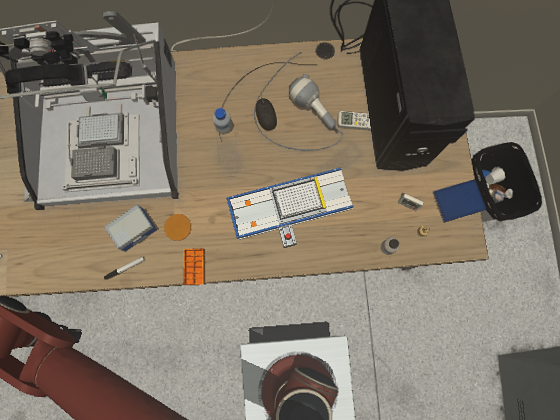

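View pics/side0.png

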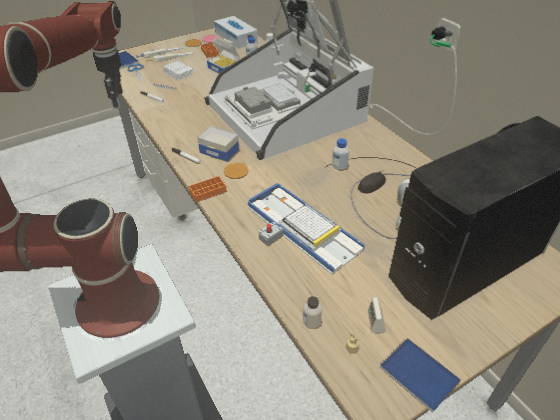

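```bash
python3 - <<'E'
from h import *
for n,box in(('top0',(215,160,365,250)),('side0',(240,180,370,275))):
    p,d,m=load(n); hsv=cv2.cvtColor(p,cv2.COLOR_RGB2HSV); H,S,V=[hsv[...,i].astype(int) for i in range(3)]
    roi=np.zeros(H.shape,bool); roi[box[1]:box[3],box[0]:box[2]]=1
    def pts(mask): v,u=np.nonzero(mask&roi); return np.c_[u,v]
    b=pts((H>100)&(H<125)&(S>130)); w=onplane(b,m,.024)
    r=cv2.minAreaRect((w[:,:2]*1000).astype(np.float32)); print(n,'blue',len(b),r)
    y=pts((H>20)&(H<33)&(S>150)); w=onplane(y,m,.046); print('yel',len(y),cv2.minAreaRect((w[:,:2]*1000).astype(np.float32)))
    r=pts(((H<6)|(H>174))&(S>140)&(V>90)); w=onplane(r,m,.0535)*1000; print('red',len(r),w.mean(0),w.min(0),w.max(0))
    o=pts((H>6)&(H<18)&(S>170)); 
    mk=np.zeros(H.shape,np.uint8); mk[o[:,1],o[:,0]]=1
    c=cv2.connectedComponentsWithStats(mk)
    for i in range(1,c[0]):
        if c[2][i,4]>5: print('orange',c[2][i,4],onplane(c[3][i],m,.013)*1000)
E
```

```text
top0 blue 372 ((562.402099609375, -21.645370483398438), (129.19329833984375, 366.0367736816406), 10.728643417358398)
yel 100 ((578.8182983398438, -115.77400970458984), (99.86238861083984, 9.663753509521484), 10.28278636932373)
red 18 [453.42898014  -7.76128787  53.5       ] [448.67198371 -14.42773116  53.5       ] [458.31994631  -2.15851998  53.5       ]
orange 23 [[572.7446811  106.49114111  13.        ]]
orange 20 [[505.31155022  93.70127499  13.        ]]
side0 blue 0 ((0.0, 0.0), (0.0, 0.0), 0.0)
yel 3 ((589.8244018554688, -116.69676208496094), (41.12965393066406, 1.6511443853378296), 10.982817649841309)
red 20 [448.06069646 -12.90029153  53.5       ] [440.35125412 -27.38188387  53.5       ] [455.76509326  -1.2902829   53.5       ]
```

```bash
cat >> h.py <<'E'
from scipy.spatial.transform import Rotation as Ro
O=np.array([.5615,-.0167]);ex=np.array([-.186,.983]);ey=np.array([-.983,-.186])
def rail(p): p=np.asarray(p)[...,:2]-O; return np.stack([p@ex,p@ey],-1)*1000
def go(rx,ry,z):
    s=manip.state(); q=s['tool_rot']; R=Ro.from_quat([q[1],q[2],q[3],q[0]]).as_matrix()
    w=np.r_[O+rx/1000*ex+ry/1000*ey,z]; a=R[:2,1]
    print('t',s['time'],'rail',rail(s['tool_pos']).round(1),'z',s['tool_pos'][2],'tool delta cm',(100*R.T@(w-s['tool_pos'])).round(2),
     'turn',round(-np.arctan2(a[0]*ex[1]-a[1]*ex[0],a@ex),3),'F',np.round(s['contact_force'],2),'w',s['gripper_width'])
E
python3 - <<'E'
from h import *
go(-150,0,.2)
p,d,m=load('top0'); v,u=np.mgrid[0:420,200:500]; uv=np.c_[u.ravel(),v.ravel()]; dd=d[uv[:,1],uv[:,0]]; P=fromdepth(uv[dd>0],dd[dd>0],m)
k=(P[:,2]>.06)&(P[:,0]>.3)&(P[:,1]<.3); Q=P[k]; g=Q-np.array([.589,-.164,0]); r=np.hypot(g[:,0],g[:,1]); i=r.argsort()[:5]; print(Q[i],r[i])
E
```

```text
t 0.1 rail [645.6 209.8] z 0.23017915483847332 tool delta cm [-60.78 -55.41   3.11] turn -0.574 F [ 0.31  0.37 -0.19] w 0.9997105790221779
[[ 0.64951941 -0.30688787  0.3124805 ]
 [ 0.64914154 -0.30736145  0.12788744]
 [ 0.64963279 -0.30716526  0.29265382]
 [ 0.64994035 -0.30731323  0.09023949]
 [ 0.65228458 -0.30651416  0.3059966 ]] [0.15517584 0.15546546 0.15547549 0.15573184 0.15593339]
```

```bash
R='{"x":-3,"y":-2.7,"z":0}'; 
python3 -m crank '[{"x":-3,"y":-2.7,"z":0},{"x":-3,"y":-2.7,"z":0},{"x":-3,"y":-2.7,"z":0},{"x":-3,"y":-2.7,"z":0},{"x":-3,"y":-2.7,"z":0}]' 0
python3 -m crank '[{"x":-3,"y":-2.7,"z":0},{"x":-3,"y":-2.7,"z":0},{"x":-3,"y":-2.7,"z":0},{"x":-3,"y":-2.7,"z":0},{"x":-3,"y":-2.7,"z":0}]'
python3 -m crank '[{"x":-3,"y":-2.7,"z":0},{"x":-3,"y":-2.7,"z":0},{"x":-3,"y":-2.7,"z":0},{"x":-3,"y":-2.7,"z":0},{"x":-3,"y":-2.7,"z":0}]'
python3 -m crank '[{"x":-3,"y":-2.7,"z":0},{"x":-3,"y":-2.7,"z":0},{"x":-3,"y":-2.7,"z":0},{"x":-3,"y":-2.7,"z":0}]'
python3 -m crank '[{"turn":-0.14},{"turn":-0.14},{"turn":-0.14},{"turn":-0.14},{"turn":-0.01}]'
python3 -c "
from h import *
go(-150,0,.2)"
```

```text
t 0.1 rail [645.6 209.8] z 0.23017915483847332 tool delta cm [-60.78 -55.41   3.11] turn -0.574 F [ 0.31  0.37 -0.19] w 0.9997105790221779schema error: expected keys x, y, z, turn
schema error: expected keys x, y, z, turn
schema error: expected keys x, y, z, turn
schema error: expected keys x, y, z, turn
schema error: expected keys x, y, z, turn
```

All four keys are required in every row.

```bash
python3 -m crank '[{"x":-3,"y":-2.7,"z":0,"turn":0},{"x":-3,"y":-2.7,"z":0,"turn":0},{"x":-3,"y":-2.7,"z":0,"turn":0},{"x":-3,"y":-2.7,"z":0,"turn":0},{"x":-3,"y":-2.7,"z":0,"turn":0}]' 0
python3 -m crank '[{"x":-3,"y":-2.7,"z":0,"turn":0},{"x":-3,"y":-2.7,"z":0,"turn":0},{"x":-3,"y":-2.7,"z":0,"turn":0},{"x":-3,"y":-2.7,"z":0,"turn":0},{"x":-3,"y":-2.7,"z":0,"turn":0}]'
python3 -m crank '[{"x":-3,"y":-2.7,"z":0,"turn":0},{"x":-3,"y":-2.7,"z":0,"turn":0},{"x":-3,"y":-2.7,"z":0,"turn":0},{"x":-3,"y":-2.7,"z":0,"turn":0},{"x":-3,"y":-2.7,"z":0,"turn":0}]'
python3 -m crank '[{"x":-3,"y":-2.7,"z":0,"turn":0},{"x":-3,"y":-2.7,"z":0,"turn":0},{"x":-3,"y":-2.7,"z":0,"turn":0},{"x":-3,"y":-2.7,"z":0,"turn":0}]'
python3 -m crank '[{"x":0,"y":0,"z":0,"turn":-0.14},{"x":0,"y":0,"z":0,"turn":-0.14},{"x":0,"y":0,"z":0,"turn":-0.14},{"x":0,"y":0,"z":0,"turn":-0.14},{"x":0,"y":0,"z":0,"turn":-0.01}]'
python3 -c "
from h import *
go(-150,0,.2)"
```

```text
time: 0.6
tool_pos: [0.3239, 0.3956, 0.2307]
tool_rot: [-0.0, 0.192, 0.981, -0.0]
contact_force: [0.7, -0.1, 0.3]
gripper_width: 0.141
grasp_force: 0.0
time: 1.1
tool_pos: [0.4119, 0.214, 0.2309]
tool_rot: [-0.0, 0.192, 0.981, -0.0]
contact_force: [0.3, 0.7, -0.2]
gripper_width: 0.003
grasp_force: 0.0
time: 1.6
tool_pos: [0.4999, 0.0324, 0.2309]
tool_rot: [-0.0, 0.192, 0.981, 0.0]
contact_force: [0.5, 0.2, -0.3]
gripper_width: 0.003
grasp_force: 0.0
time: 2.0
tool_pos: [0.5703, -0.1129, 0.2307]
tool_rot: [-0.0, 0.192, 0.981, 0.0]
contact_force: [1.0, 0.5, 0.4]
gripper_width: -0.005
grasp_force: 0.0
time: 2.5
tool_pos: [0.5698, -0.1113, 0.2307]
tool_rot: [-0.001, -0.092, 0.996, 0.0]
contact_force: [1.7, -0.7, 0.7]
gripper_width: 0.002
grasp_force: 0.0
t 2.5 rail [-94.5   9.4] z 0.23065211693266485 tool delta cm [-0.96 -5.56  3.06] turn -0.004 F [ 1.74 -0.71  0.71] w 0.0018774562062500541
```

```bash
python3 -m crank '[{"x":-0.3,"y":-2,"z":2,"turn":0},{"x":-0.3,"y":-2,"z":2,"turn":0},{"x":-0.4,"y":-1.5,"z":2,"turn":0},{"x":0,"y":0,"z":2,"turn":0},{"x":0,"y":0,"z":0,"turn":0}]'
python3 - <<'E'
from h import *
go(-150,0,.027)
p,d,m=grab('wrist','w1')
hsv=cv2.cvtColor(p,cv2.COLOR_RGB2HSV);H,S,V=[hsv[...,i].astype(int) for i in range(3)]
v,u=np.nonzero((H>20)&(H<33)&(S>150)); print(len(u))
if len(u):
  P=fromdepth(np.c_[u,v],d[v,u],m); k=(P[:,2]>.02)&(P[:,2]<.06); r=rail(P[k]); print('depth', r.min(0),r.max(0),np.percentile(r,[2,50,98],axis=0),np.percentile(P[k][:,2],[2,50,98]))
E
```

```text
time: 3.0
tool_pos: [0.5877, -0.163, 0.1471]
tool_rot: [-0.003, -0.09, 0.996, 0.002]
contact_force: [-0.2, 0.2, -0.1]
gripper_width: 0.002
grasp_force: 0.0
t 3.0 rail [-148.7    1.5] z 0.14705008372737996 tool delta cm [-0.23 -0.2  12.  ] turn -0.007 F [-0.22  0.23 -0.11] w 0.002071662653435218
1178
depth [-385.3335005  -122.18525706] [-92.25671358  48.18868213] [[-104.45886769  -48.38471701]
 [-100.24166982    0.37635731]
 [ -95.79195787   47.09446178]] [0.04230759 0.04532429 0.04671559]
```

View pics/w1.png

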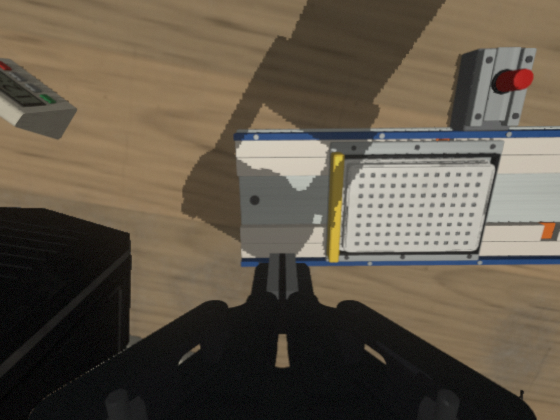

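```bash
python3 -m crank '[{"x":-0.2,"y":0,"z":3,"turn":0},{"x":0,"y":0,"z":3,"turn":0},{"x":0,"y":0,"z":3,"turn":0},{"x":0,"y":0,"z":2,"turn":0},{"x":0,"y":0,"z":0.6,"turn":0}]'
python3 -m crank '[{"x":0,"y":0.5,"z":0,"turn":0},{"x":0,"y":0.5,"z":0,"turn":0},{"x":0,"y":0.2,"z":0,"turn":0},{"x":0,"y":0,"z":0,"turn":0}]'
python3 -c "
from h import *
go(-119,0,.028)"
```

```text
time: 3.55
tool_pos: [0.5909, -0.1624, 0.0339]
tool_rot: [-0.001, -0.091, 0.996, 0.001]
contact_force: [-0.1, -0.5, 0.4]
gripper_width: -0.004
grasp_force: 0.0
time: 3.95
tool_pos: [0.5907, -0.1512, 0.0369]
tool_rot: [0.001, -0.092, 0.996, -0.001]
contact_force: [0.4, -0.2, 0.0]
gripper_width: 0.001
grasp_force: 0.0
t 3.95 rail [-137.7   -3.7] z 0.03694917094740323 tool delta cm [0.38 1.85 0.89] turn -0.003 F [ 0.37 -0.22  0.04] w 0.0006358903726706463
```

```bash
python3 -m crank '[{"x":0.2,"y":0.2,"z":0.4,"turn":0},{"x":0.2,"y":0.3,"z":0.4,"turn":0},{"x":0,"y":0.3,"z":0,"turn":0},{"x":0,"y":0.2,"z":0,"turn":0},{"x":0,"y":0.2,"z":0,"turn":0}]'
python3 -m crank '[{"x":0,"y":0.2,"z":0,"turn":0},{"x":0,"y":0.2,"z":0,"turn":0},{"x":0,"y":0.2,"z":0,"turn":0},{"x":0,"y":0.2,"z":0,"turn":0},{"x":0,"y":0.2,"z":0,"turn":0}]'
python3 -c "
from h import *
go(-119,0,.028)"
```

```text
time: 4.45
tool_pos: [0.5836, -0.1401, 0.0273]
tool_rot: [-0.0, -0.091, 0.996, 0.0]
contact_force: [-0.1, 0.6, 0.0]
gripper_width: -0.001
grasp_force: 0.0
time: 4.95
tool_pos: [0.582, -0.1308, 0.0275]
tool_rot: [0.0, -0.091, 0.996, -0.001]
contact_force: [0.5, -1.0, 0.2]
gripper_width: 0.002
grasp_force: 1.2
t 4.95 rail [-116.     1.1] z 0.027459925161094124 tool delta cm [-0.11 -0.31 -0.05] turn -0.004 F [ 0.45 -0.96  0.21] w 0.0020071789016846042
```

```bash
for i in 1; do python3 -m crank '[{"x":0,"y":0.2,"z":0,"turn":0},{"x":0,"y":0.2,"z":0,"turn":0},{"x":0,"y":0.2,"z":0,"turn":0},{"x":0,"y":0.2,"z":0,"turn":0},{"x":0,"y":0.2,"z":0,"turn":0}]'; done
python3 -m crank '[{"x":0,"y":0.25,"z":0,"turn":0},{"x":0,"y":0.25,"z":0,"turn":0},{"x":0,"y":0.25,"z":0,"turn":0},{"x":0,"y":0.25,"z":0,"turn":0},{"x":0,"y":0.25,"z":0,"turn":0}]'
python3 -m crank '[{"x":0,"y":0.25,"z":0,"turn":0},{"x":0,"y":0.25,"z":0,"turn":0},{"x":0,"y":0.25,"z":0,"turn":0},{"x":0,"y":0.25,"z":0,"turn":0},{"x":0,"y":0.25,"z":0,"turn":0}]'
python3 - <<'E'
from h import *
go(-26.5,0,.028)
p,d,m=grab('wrist','w2')
hsv=cv2.cvtColor(p,cv2.COLOR_RGB2HSV);H,S,V=[hsv[...,i].astype(int) for i in range(3)]
v,u=np.nonzero((H>20)&(H<33)&(S>150))
P=fromdepth(np.c_[u,v],d[v,u],m); k=(P[:,2]>.03)&(P[:,2]<.06)&(abs(rail(P)[:,1])<70); r=rail(P[k]); print(np.percentile(r,[2,50,98],axis=0),np.percentile(P[k][:,2],[2,50,98]))
E
```

```text
time: 5.45
tool_pos: [0.5801, -0.1206, 0.0274]
tool_rot: [0.0, -0.091, 0.996, -0.0]
contact_force: [0.8, -2.2, 0.9]
gripper_width: 0.003
grasp_force: 1.3
time: 5.95
tool_pos: [0.5777, -0.1082, 0.0274]
tool_rot: [0.0, -0.091, 0.996, -0.0]
contact_force: [0.3, -3.5, 0.6]
gripper_width: 0.002
grasp_force: 1.4
time: 6.45
tool_pos: [0.5755, -0.0959, 0.0274]
tool_rot: [0.0, -0.091, 0.996, -0.0]
contact_force: [1.8, -2.8, 1.6]
gripper_width: -0.004
grasp_force: 1.5
t 6.45 rail [-80.5   1. ] z 0.02737464137138942 tool delta cm [-0.08  5.39 -0.06] turn -0.004 F [ 1.84 -2.82  1.62] w -0.003655159115867446
[[-65.26780676  -6.85394578]
 [-60.82130705  24.97470695]
 [-56.40882227  48.03507393]] [0.03726466 0.04520119 0.04652691]
```

View pics/w2.png

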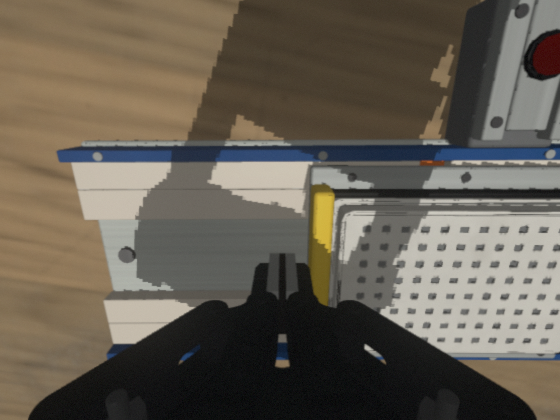

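```bash
python3 -m crank '[{"x":0,"y":0.25,"z":0,"turn":0},{"x":0,"y":0.25,"z":0,"turn":0},{"x":0,"y":0.25,"z":0,"turn":0},{"x":0,"y":0.25,"z":0,"turn":0},{"x":0,"y":0.25,"z":0,"turn":0}]'
python3 -m crank '[{"x":0,"y":0.25,"z":0,"turn":0},{"x":0,"y":0.25,"z":0,"turn":0},{"x":0,"y":0.25,"z":0,"turn":0},{"x":0,"y":0.25,"z":0,"turn":0},{"x":0,"y":0.25,"z":0,"turn":0}]'
python3 -m crank '[{"x":0,"y":0.25,"z":0,"turn":0},{"x":0,"y":0.25,"z":0,"turn":0},{"x":0,"y":0.25,"z":0,"turn":0},{"x":0,"y":0.25,"z":0,"turn":0},{"x":0,"y":0.25,"z":0,"turn":0}]'
python3 -m crank '[{"x":0,"y":0.15,"z":0,"turn":0},{"x":0,"y":0.15,"z":0,"turn":0},{"x":0,"y":0.15,"z":0,"turn":0}]'
python3 -c "
from h import *
go(-30,0,.028)"
```

```text
time: 7.0
tool_pos: [0.5732, -0.0836, 0.0274]
tool_rot: [0.0, -0.091, 0.996, -0.0]
contact_force: [0.6, -3.6, 0.8]
gripper_width: -0.002
grasp_force: 1.5
time: 7.5
tool_pos: [0.5709, -0.0713, 0.0274]
tool_rot: [0.0, -0.091, 0.996, -0.0]
contact_force: [1.2, -3.6, 1.4]
gripper_width: -0.0
grasp_force: 1.6
time: 8.0
tool_pos: [0.5686, -0.059, 0.0273]
tool_rot: [0.0, -0.091, 0.996, -0.0]
contact_force: [0.6, -3.1, 1.6]
gripper_width: -0.001
grasp_force: 1.7
time: 8.3
tool_pos: [0.5678, -0.0547, 0.0273]
tool_rot: [0.0, -0.091, 0.996, -0.0]
contact_force: [0.2, -1.8, 1.7]
gripper_width: 0.002
grasp_force: 1.7
t 8.3 rail [-38.5   0.9] z 0.027321755619132915 tool delta cm [-0.09  0.85 -0.07] turn -0.004 F [ 0.2  -1.75  1.7 ] w 0.0017348333963003028
```

```bash
python3 -m crank '[{"x":0,"y":0.15,"z":0,"turn":0},{"x":0,"y":0.15,"z":0,"turn":0},{"x":0,"y":0.15,"z":0,"turn":0}]'
python3 -m crank '[{"x":0,"y":0.15,"z":0,"turn":0},{"x":0,"y":0.15,"z":0,"turn":0}]'
python3 -c "
from h import *
go(-30,0,.028)"
```

```text
time: 8.6
tool_pos: [0.567, -0.0503, 0.0273]
tool_rot: [-0.0, -0.091, 0.996, -0.0]
contact_force: [0.7, -3.1, 2.3]
gripper_width: -0.001
grasp_force: 1.7
time: 8.8
tool_pos: [0.5659, -0.0468, 0.0269]
tool_rot: [-0.0, -0.091, 0.996, 0.001]
contact_force: [0.4, 0.2, -0.1]
gripper_width: -0.001
grasp_force: 0.0
t 8.8 rail [-30.4   1.3] z 0.026885668702175798 tool delta cm [-0.13  0.04 -0.11] turn -0.004 F [ 0.36  0.19 -0.12] w -0.0007109538889155493
```

```bash
python3 -m crank '[{"x":0,"y":0.1,"z":0,"turn":0},{"x":0,"y":0.1,"z":0,"turn":0}]'
python3 - <<'E'
from h import *
go(-30,0,.028)
for n in('wrist','top'):
    p,d,m=grab(n,n+'3')
    hsv=cv2.cvtColor(p,cv2.COLOR_RGB2HSV);H,S,V=[hsv[...,i].astype(int) for i in range(3)]
    v,u=np.nonzero((H>20)&(H<33)&(S>150)); 
    P=fromdepth(np.c_[u,v],d[v,u],m); k=(P[:,2]>.025)&(P[:,2]<.06)&(abs(rail(P)[:,1])<70)&(abs(rail(P)[:,0])<100); r=rail(P[k]); print(n,k.sum(),np.percentile(r,[2,50,98],axis=0),np.percentile(P[k][:,2],[2,50,98]))
E
```

```text
time: 9.0
tool_pos: [0.5657, -0.0452, 0.0269]
tool_rot: [-0.0, -0.092, 0.996, 0.0]
contact_force: [1.3, -2.7, 0.6]
gripper_width: -0.002
grasp_force: 1.3
t 9.0 rail [-28.8   1.2] z 0.02689866299191022 tool delta cm [-0.12 -0.12 -0.11] turn -0.004 F [ 1.31 -2.66  0.6 ] w -0.0017833922445976535
wrist 2152 [[-13.72756864  -9.41142571]
 [ -9.1726567   23.90666506]
 [ -4.84922286  47.83240083]] [0.03238187 0.03923568 0.04054185]Traceback (most recent call last):
  File "<stdin>", line 7, in <module>
    return _quantile_unchecked(
        a, q, axis, out, overwrite_input, method, keepdims, weights)
    return _ureduce(a,
                    func=_quantile_ureduce_func,
    ...<5 lines>...
                    overwrite_input=overwrite_input,
                    method=method)
    r = func(a, **kwargs)
    result = _quantile(arr,
                       quantiles=q,
    ...<2 lines>...
                       out=out,
                       weights=wgt)
    slices_having_nans = np.isnan(arr[-1, ...])
                                  ~~~^^^^^^^^^
IndexError: index -1 is out of bounds for axis 0 with size 0
```

```bash
python3 -m crank '[{"x":0,"y":-0.5,"z":0,"turn":0},{"x":0,"y":-1,"z":0,"turn":0},{"x":0,"y":-1,"z":0,"turn":0},{"x":0,"y":0,"z":-3,"turn":0},{"x":0,"y":0,"z":-3,"turn":0}]'
python3 -m crank '[{"x":0,"y":0,"z":-3,"turn":0},{"x":3,"y":1,"z":0,"turn":0},{"x":3,"y":1,"z":0,"turn":0},{"x":3,"y":1.5,"z":0,"turn":0},{"x":3,"y":1.5,"z":0,"turn":0}]'
python3 -m crank '[{"x":3,"y":1.5,"z":0,"turn":0},{"x":0,"y":1.5,"z":0,"turn":0},{"x":0,"y":0,"z":0,"turn":0},{"x":0,"y":0,"z":0,"turn":0}]'
python3 - <<'E'
from h import *
go(30,150,.041)
p,d,m=grab('wrist','w4')
hsv=cv2.cvtColor(p,cv2.COLOR_RGB2HSV);H,S,V=[hsv[...,i].astype(int) for i in range(3)]
v,u=np.nonzero(((H<6)|(H>174))&(S>140)&(V>60))
P=fromdepth(np.c_[u,v],d[v,u],m); k=(P[:,2]>.045)&(P[:,2]<.06); r=rail(P[k]); print(k.sum(),np.percentile(r,[2,50,98],axis=0))
E
```

```text
time: 9.6
tool_pos: [0.5696, -0.0708, 0.0866]
tool_rot: [-0.002, -0.091, 0.996, 0.001]
contact_force: [1.3, -1.0, 0.1]
gripper_width: -0.0
grasp_force: 0.0
time: 10.1
tool_pos: [0.4425, -0.0431, 0.1173]
tool_rot: [-0.0, -0.091, 0.996, 0.0]
contact_force: [0.2, -0.2, 0.8]
gripper_width: 0.001
grasp_force: 0.0
time: 10.5
tool_pos: [0.409, -0.0192, 0.1178]
tool_rot: [0.0, -0.092, 0.996, -0.0]
contact_force: [0.2, -0.9, -0.0]
gripper_width: -0.004
grasp_force: 0.0
t 10.5 rail [ 25.9 150.3] z 0.11776128434001816 tool delta cm [-0.01  0.42  7.68] turn -0.004 F [ 0.16 -0.86 -0.01] w -0.004178617183153207Traceback (most recent call last):
  File "<stdin>", line 6, in <module>
    return _quantile_unchecked(
        a, q, axis, out, overwrite_input, method, keepdims, weights)
    return _ureduce(a,
                    func=_quantile_ureduce_func,
    ...<5 lines>...
                    overwrite_input=overwrite_input,
                    method=method)
    r = func(a, **kwargs)
    result = _quantile(arr,
                       quantiles=q,
    ...<2 lines>...
                       out=out,
                       weights=wgt)
    slices_having_nans = np.isnan(arr[-1, ...])
                                  ~~~^^^^^^^^^
IndexError: index -1 is out of bounds for axis 0 with size 0
```

View pics/w4.png

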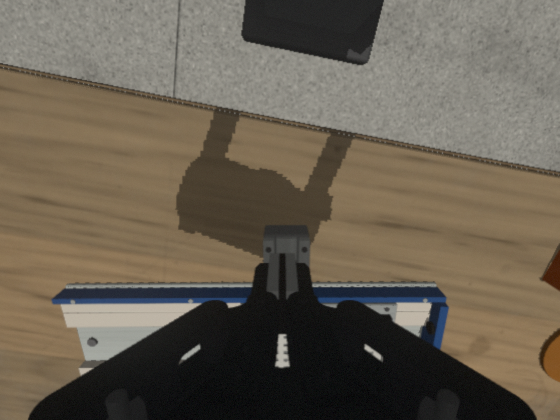

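```bash
python3 -m crank '[{"x":0,"y":0.4,"z":3,"turn":0},{"x":0,"y":0,"z":3,"turn":0},{"x":0,"y":0,"z":1.6,"turn":0},{"x":0,"y":0,"z":0,"turn":0},{"x":0,"y":0,"z":0,"turn":0}]'
python3 -m crank '[{"x":-0.5,"y":0,"z":0,"turn":0},{"x":-0.5,"y":0,"z":0,"turn":0},{"x":-0.5,"y":0,"z":0,"turn":0},{"x":-0.3,"y":0,"z":0,"turn":0},{"x":-0.3,"y":0,"z":0,"turn":0}]'
python3 -c "
from h import *
go(30,98.5,.041)"
```

```text
time: 11.05
tool_pos: [0.4084, -0.0153, 0.0416]
tool_rot: [-0.0, -0.091, 0.996, 0.0]
contact_force: [0.1, 0.0, -0.7]
gripper_width: -0.001
grasp_force: 0.0
time: 11.55
tool_pos: [0.429, -0.0109, 0.0416]
tool_rot: [0.0, -0.092, 0.996, -0.0]
contact_force: [-1.0, -0.9, 0.4]
gripper_width: -0.001
grasp_force: 0.0
t 11.55 rail [ 30.4 129.2] z 0.04157860270049269 tool delta cm [-3.06 -0.02  0.06] turn -0.004 F [-1.02 -0.88  0.41] w -0.0005342826779478117
```

```bash
python3 -m crank '[{"x":-0.3,"y":0,"z":0,"turn":0},{"x":-0.3,"y":0,"z":0,"turn":0},{"x":-0.3,"y":0,"z":0,"turn":0},{"x":-0.3,"y":0,"z":0,"turn":0},{"x":-0.3,"y":0,"z":0,"turn":0}]'
python3 -m crank '[{"x":-0.3,"y":0,"z":0,"turn":0},{"x":-0.3,"y":0,"z":0,"turn":0},{"x":-0.3,"y":0,"z":0,"turn":0}]'
python3 -c "
from h import *
go(30,98.5,.041)"
```

```text
time: 12.05
tool_pos: [0.4431, -0.0081, 0.0412]
tool_rot: [-0.0, -0.091, 0.996, 0.0]
contact_force: [-3.1, 0.4, 0.3]
gripper_width: -0.002
grasp_force: 0.8
time: 12.35
tool_pos: [0.4522, -0.0065, 0.0412]
tool_rot: [-0.0, -0.091, 0.996, 0.0]
contact_force: [-2.2, -0.5, 2.5]
gripper_width: -0.002
grasp_force: 0.8
t 12.35 rail [ 30.4 105.6] z 0.04122000711738977 tool delta cm [-0.7  -0.03  0.02] turn -0.004 F [-2.23 -0.5   2.51] w -0.0018540278288648089
```

```bash
python3 -m crank '[{"x":-0.2,"y":0,"z":0,"turn":0},{"x":-0.2,"y":0,"z":0,"turn":0},{"x":-0.2,"y":0,"z":0,"turn":0}]'
python3 -m crank '[{"x":-0.1,"y":0,"z":0,"turn":0},{"x":-0.1,"y":0,"z":0,"turn":0}]'
python3 -c "
from h import *
go(30,98.5,.041)"
```

```text
time: 12.65
tool_pos: [0.458, -0.0054, 0.0412]
tool_rot: [-0.0, -0.091, 0.996, 0.0]
contact_force: [-2.2, 0.6, 0.5]
gripper_width: 0.002
grasp_force: 0.8
time: 12.85
tool_pos: [0.4599, -0.005, 0.0412]
tool_rot: [-0.0, -0.091, 0.996, 0.0]
contact_force: [-1.4, 1.1, 0.4]
gripper_width: -0.0
grasp_force: 0.8
t 12.85 rail [30.4 97.7] z 0.041222566200475874 tool delta cm [ 0.09 -0.04  0.02] turn -0.004 F [-1.35  1.08  0.44] w -4.9788849736914206e-05
```

Still sliding; continue until the stop is felt.

```bash
python3 -m crank '[{"x":-0.1,"y":0,"z":0,"turn":0},{"x":-0.1,"y":0,"z":0,"turn":0}]'
python3 -m crank '[{"x":-0.1,"y":0,"z":0,"turn":0},{"x":-0.1,"y":0,"z":0,"turn":0}]'
python3 -c "
from h import *
go(30,98.5,.041)"
```

```text
time: 13.05
tool_pos: [0.4602, -0.005, 0.0411]
tool_rot: [-0.003, -0.092, 0.996, -0.0]
contact_force: [-10.5, -2.3, 7.4]
gripper_width: -0.001
grasp_force: 5.3
time: 13.25
tool_pos: [0.4604, -0.0049, 0.0409]
tool_rot: [-0.005, -0.092, 0.996, -0.0]
contact_force: [-17.8, -2.9, 14.1]
gripper_width: -0.001
grasp_force: 9.2
t 13.25 rail [30.4 97.2] z 0.040940905355734136 tool delta cm [ 0.14 -0.04 -0.  ] turn -0.003 F [-17.75  -2.91  14.07] w -0.0005131325047188972
```

Stopped against its end stop. Back off, rise, and check.

```bash
python3 -m crank '[{"x":0.4,"y":0,"z":0,"turn":0},{"x":1,"y":0,"z":0,"turn":0},{"x":2,"y":0,"z":0,"turn":0},{"x":0,"y":0,"z":-3,"turn":0},{"x":0,"y":0,"z":-4,"turn":0}]'
python3 -m crank '[{"x":0,"y":-4,"z":-4,"turn":0},{"x":0,"y":-4,"z":-4,"turn":0},{"x":0,"y":-4,"z":0,"turn":0},{"x":0,"y":-4,"z":0,"turn":0},{"x":0,"y":0,"z":0,"turn":0}]'
python3 - <<'E'
from h import *
go(30,150,.2)
for n in('wrist','top'):
    p,d,m=grab(n,n+'5')
    hsv=cv2.cvtColor(p,cv2.COLOR_RGB2HSV);H,S,V=[hsv[...,i].astype(int) for i in range(3)]
    for nm,mk in(('red',((H<6)|(H>174))&(S>140)&(V>60)),('yel',(H>20)&(H<33)&(S>150))):
        v,u=np.nonzero(mk); P=fromdepth(np.c_[u,v],d[v,u],m); k=(P[:,2]>.03)&(P[:,2]<.06)&(abs(rail(P))<140).all(1)
        if k.sum(): print(n,nm,k.sum(),np.percentile(np.c_[rail(P[k]),P[k][:,2]*1000],[2,50,98],axis=0).round(1).tolist())
p=load('top5')[0]; cv2.imwrite('pics/c5.png',cv2.resize(p[150:280,100:400],None,fx=2.6,fy=2.6)[:,:,::-1])
E
```

```text
time: 13.75
tool_pos: [0.4278, -0.0103, 0.1095]
tool_rot: [-0.002, -0.091, 0.996, 0.001]
contact_force: [1.7, -0.6, 0.0]
gripper_width: 0.001
grasp_force: 0.0
time: 14.25
tool_pos: [0.4585, -0.1627, 0.183]
tool_rot: [0.001, -0.089, 0.996, -0.001]
contact_force: [-0.2, -0.1, -1.2]
gripper_width: 0.003
grasp_force: 0.0
t 14.25 rail [-124.3  128.4] z 0.18303514035997553 tool delta cm [ 2.3  15.41 -1.75] turn -0.009 F [-0.15 -0.14 -1.2 ] w 0.0033135500080993434
wrist red 267 [[23.6, 73.2, 35.7], [28.7, 81.6, 51.4], [36.7, 85.9, 53.9]]
wrist yel 535 [[-13.2, -15.7, 30.8], [-9.9, 17.5, 39.0], [-4.4, 48.1, 40.5]]
top red 18 [[23.8, 74.7, 44.1], [29.2, 81.6, 52.5], [34.5, 86.4, 58.7]]
top yel 91 [[-14.7, -47.3, 33.9], [-10.4, -0.8, 39.7], [-6.5, 47.9, 44.2]]
```

View pics/c5.png

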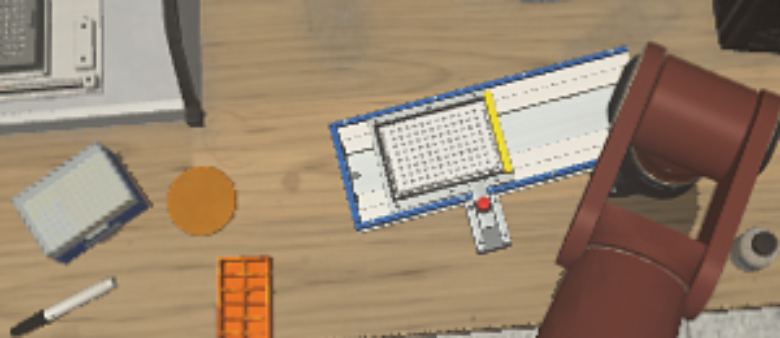

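View pics/wrist5.png

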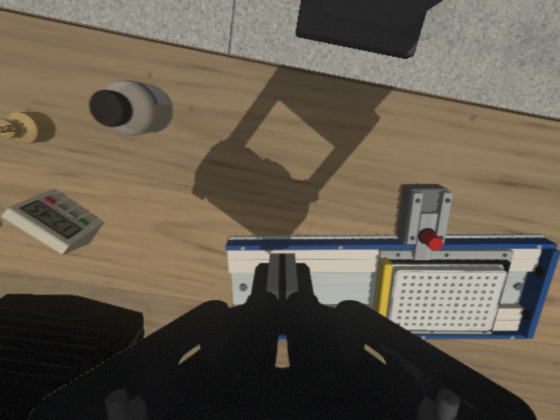

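The top view (knob at 484,203; yellow wall at 499,130) and the wrist view (knob at 432,240; wall at 385,290) both show the carrier seated and the plate in its nest. The bolt is shut (knob y about 80), the bystanders look undisturbed, and the robot is clear.

```bash
python3 -c "
from plant import manip
print(manip.job_done())"
```

```text
the job is handed in; nothing more can be done
None
```

The job is handed in, but no verdict came back. By my last measurements the carrier is down in its notches (about 61 mm along the rail bed), the bolt is shut against its stop, the plate is in its nest, and the arm is clear, at 14.3 s.

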